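Preload a column cartridge in the bench screw press

ROBOT

A 6-joint arm with a two-finger parallel gripper is mounted at the origin on the work surface. World frame = base frame: x ahead of the robot, y to its left, z up, the work surface at z = 0. Lengths are in m, angles in rad, forces in N, time in s.
With the tool pointing down it reaches from about 0.375 to 0.925 m from the base axis. Payload 5.7 kg.
Tool frame: the origin (TCP) lies on the centre line of the jaws, within the pads' length; the fingertips stand 22 mm ahead of it and the grasp point (between the pads) lies 3 mm ahead of it; z points along the fingers, y is the line along which they close (so a half turn about z gives the same grasp; the last joint's range is limited). The gripper opens to 85 mm and grips with 20 to 120 N. Pads are 22 mm wide; open, the fingers measure 114 mm over their backs; the gripper's body (76 mm by 85 mm) begins 54 mm behind the grasp point. The pads swing forward as they close: fully open they stand 13 mm farther back than shut.
Start: joints at [-1.454, 0.359, 1.51, -0, 1.272, -0.115], TCP at [0.138, -0.584, 0.253] pointing down, gripper open.
Joint ranges: [-2.97, 2.97], [-1.01, 2.36], [0.21, 2.38], [-0.96, 4.11], [0.2, 2.71], [-2.98, 2.98]. Speed limits (rad/s): [2.39, 2.39, 3.14, 3.14, 3.14, 3.14].

INTERFACE

Orientations are given as a 3x3 rotation matrix whose columns are the frame's x, y, z axes.
In Python, from bench import manip gives the robot as it stands. The module is installed in compiled form; this text tells all that it offers.
- The arm moves only by the tool arm_command, never from a script. Its argument "moves" is a list of rows, each a list of 5 numbers: the shift along the tool's x, y, z in mm, then the turn about the tool's z in degrees, then the finger opening in mm, from 0 to 85.4. A call has 1 to 5 rows; each row shifts and turns the commanded pose from where the row before left it, along the tool's axes as they then stand; what a row does not reach is not made up. A row lasts 1/10 s, in which the tool goes at most 50 mm and 8.59 degrees, less where a joint would pass 70% of its speed; a pose out of reach is approached as far as the arm can. A call is refused whole if a number of a shift passes 50 or a number of a turn 8.59, either way. A call with a gripper value outside its range is refused whole. The fingers move at their own pace and stop on an object; "force" is the grip in N (left out, the last holds). Time passes only in rows, so rows that do not move let the fingers close. It gives the time, the measured TCP pose, the force, the opening and the grip force at its end, in the units of the state.
- manip.get_state(): the state, without advancing time (a new reading comes with each control period).
- manip.snapshot(name): name is "side" or "top" or "wrist"; returns a dict with "pixels" (480x640x3 uint8, red, green, blue), "camera_matrix" (3x3 intrinsics, pixels), "extrinsics" (4x4, takes a point from camera to world coordinates). Camera axes: x right, y up, looking along -z (the intrinsics and any distortion apply to the point x, -y, -z); pixel columns grow to the right and rows downward; lengths in m; the calibration is good to about 2 mm. A picture is of the moment at which its call begins. There is no depth.
- manip.close_job(): hands the job in; it is judged then, once.
Trained networks look in a picture, given as the dict that the camera call returned (one of the last four; its "shot" number tells which), for a name from the list of things; names that differ only in an ending like _2 or _b are one class to them, and where a whole thing is asked for, a point or a joint stands for the part that bears it (a point fixed in the world has none). Each returns a list of dicts, best first, with "conf" (0 to 1); they miss things now and then, are a little off and sometimes report something else, mostly with a low value. They report only what shows in the picture. A call takes as long as a camera call. They do not tell look-alikes from the thing itself.
- manip.spot_in(picture, label): "location" ([x, y, z] in m, in world coordinates, good to about 4 mm: the middle of the surface that is visible of it).
- manip.spot_point(picture, label): "location" ([x, y, z] in m, in world coordinates, good to about 4 mm: a listed point, or the origin of a listed thing).
The state is a dict: "time": time; "joint_pos": joint angles; "qd": joint speeds; "effort": joint torques, N m; "eef_pos": TCP position; "tcp_rot": TCP orientation; "force": force on the tool from outside, world axes, zero at the start; "torque": the same for the moment, N m; "opening": finger opening in m; "grasp_force": force on a finger pad.
Only numpy, scipy, OpenCV 4.12 (cv2) and the standard library are available. Lean on these libraries where they do the work, as an engineer would, in place of code of your own. Each camera call takes 0.05 s, during which the arm holds its last target. There are 200 camera calls.

TASK

Push the slide with the steel cartridge fully home under the screw press, then wind the crank down clockwise until the spring foot just meets the cartridge's brass piston, and from there give it a quarter turn more to set the preload - never as much as half a turn more. Leave the crank there, let go, and do not disturb the bottle, jar and wrench.

Things in the scene. Friction and masses are not known exactly. Their poses are not given: they have to be found in the camera images.
- press: Grey C-frame bench screw press, fixed to the bench. Origin on the bench surface under the screw's vertical axis, z up. Its column (45 x 70 mm) stands with its middle at x = -100 mm, its 50 mm wide overarm reaches from there to x = +25 mm at 150 to 185 mm height, a 52 mm round nut on the screw's axis to 195 mm. The slide runs on a 20 mm high bed along the press's y axis, out to y = -275 mm.
- ram: The steel screw with all it carries (crank above, spring foot below). Origin on the screw's axis at the underside of the foot while the foot is unloaded, 100 mm above the bench when the crank reads 0; it goes straight down 16 mm for each full clockwise turn of the crank. The foot (26 mm round) is spring-loaded: preloaded to 80 N against a collar, then 10 N more for each mm it is pushed in.
- crank (a joint): Crank angle in rad, 0 to 15, growing clockwise from above (which lowers the screw). At 0 its arm points along the press's +x. The stiff thread drags with 0.36 Nm (6 N at the handle while turning, less at rest) and holds where it is left, also under load. Within 15 degrees of the foot meeting something the drag rises by 0.2 Nm (3.5 N at the handle), then by 0.1 Nm more over a quarter turn.
- crank_grip (a point): Middle of the crank's upright white handle: a sleeve 18 mm in diameter and 45 mm tall that spins freely on its pin, 60 mm from the screw's axis; its lower end is 2 mm above the 18 mm wide crank arm. It goes round with the crank and down with the screw (171.5 mm above the ram's origin). Nothing stands above it.
- slide (a joint): Travel of the slide in m: 0 drawn out, 0.12 home against its stop, where the cartridge stands on the screw's axis; moves along the press's +y axis with about 3 N of drag.
- slide_grip (a point): Middle of the slide's upright white post, 16 mm in diameter, 48 mm tall from 30 to 78 mm above the bench, at the end of a rod 150 mm towards the press's -y from the cartridge's place; it moves with the slide.
- cartridge: Loose steel cartridge, 44 mm in diameter, 45 mm tall, 0.55 kg, standing in the round nest (1.5 to 2 mm play, rim 10 mm high) of the slide. Origin at the centre of its underside, 32 mm above the bench. A brass piston 19 mm in diameter stands out of its top by 6 to 14 mm, differently each time and not measured; it is tight and does not move under the press's load.
- reagent: Bystander: amber bottle, 48 mm in diameter, 105 mm tall. Origin at the centre of its underside.
- jar: Bystander: white jar, 52 mm in diameter, 60 mm tall. Origin at the centre of its underside.
- wrench: Bystander: steel wrench 140 mm long lying on the bench. Origin under its middle.
Not all that is in view belongs to the job. Leave any purple or turquoise look-alike of the cartridge alone.

How it is judged:
By the outcome, as a careful person would: the job done as asked, in the order asked, and still so for the second after the job is handed in, with the robot touching nothing.
It also fails if it takes over 67 s, if anything falls off the work surface, if the arm or the gripper's body presses on something with over 40 N, if the wrist force passes 120 N, or if a joint passes its speed limit or range.

## Working session

There is one attempt and no reset: what is moved stays moved. The work goes in short steps, Python scripts to look and compute and a tool call to move; the robot and the scene stay as the last step left them, time stands still between calls to the robot, and variables do not carry over. Pictures are saved under pics/ and viewed, at most 10 in all, crops included, and the job is handed in when it is done.

Besides the shell and the picture viewer there is one more tool, called by a JSON object that holds its "method" and its "body", one argument or row to a line. arm_command: Moves the arm, as the interface text tells. Its arguments: {"type":"object","properties":{"moves":{"type":"array","items":{"type":"array","items":{"type":"number"}}},"force":{"type":"number"}},"required":["moves"]}

```bash
mkdir -p pics; cat > h.py <<'E'
import numpy as np, cv2
from bench import manip
def snap(n,f=None):
    p=manip.snapshot(n)
    if f: cv2.imwrite('pics/'+f+'.png',cv2.cvtColor(p['pixels'],cv2.COLOR_RGB2BGR))
    return p
def look(p,labels,fn='spot_point'):
    for l in labels:
        print(l,[(np.round(np.array(d['location'])*1000).astype(int).tolist(),round(d['conf'],2)) for d in getattr(manip,fn)(p,l)[:3]])
E
python3 - <<'E'
from h import *
for n in ('side','top'):
    p=snap(n,n+'0'); print(n)
    look(p,['press','ram','crank_grip','slide_grip','cartridge','reagent','jar','wrench'])
s=manip.get_state(); print(s['time'],s['eef_pos'],s['tcp_rot'],s['force'],s['opening'])
E
```

```text
side
press [([537, 97, 0], 0.7)]
ram [([539, 100, 98], 0.62)]
crank_grip [([508, 50, 264], 0.6)]
slide_grip [([578, -169, 58], 0.66)]
cartridge [([406, -71, 2], 0.68), ([697, -136, -3], 0.64)]
reagent [([501, 257, 1], 0.87)]
jar [([684, -9, -1], 0.66), ([571, -167, 56], 0.52)]
wrench []
top
press [([555, -22, 29], 0.65), ([542, 99, -1], 0.56)]
ram [([540, 99, 95], 0.7)]
crank_grip [([507, 47, 267], 0.52)]
slide_grip [([556, -27, 27], 0.66), ([578, -167, 59], 0.62), ([544, 99, -1], 0.53)]
cartridge [([696, -139, -2], 0.92), ([554, -25, 31], 0.66), ([406, -69, -1], 0.6)]
reagent [([511, 253, 0], 0.96), ([576, -167, 58], 0.66), ([691, 177, 0], 0.37)]
jar [([679, -8, -1], 0.96)]
wrench [([692, 179, 0], 0.55)]
0.9 [ 0.13781787 -0.5839424   0.25330032] [[ 9.73253962e-01  2.29731856e-01  7.07316466e-06]
 [ 2.29731855e-01 -9.73253962e-01  2.55867042e-05]
 [ 1.27620666e-05 -2.32774300e-05 -1.00000000e+00]] [ 0.7177058   0.10907285 -0.24217331] 0.08532706513548666
```

View pics/side0.png

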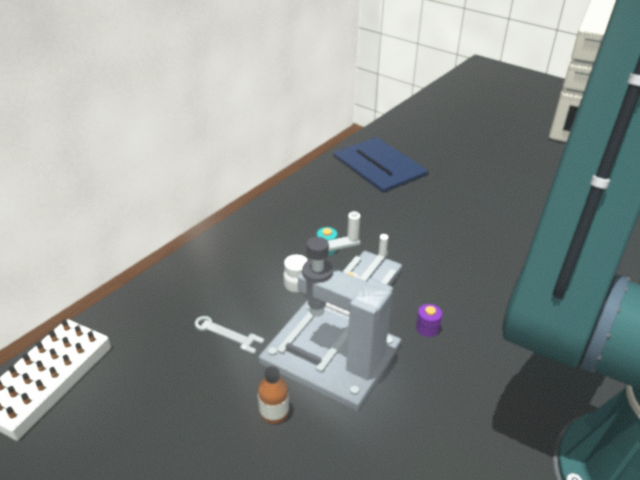

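View pics/top0.png

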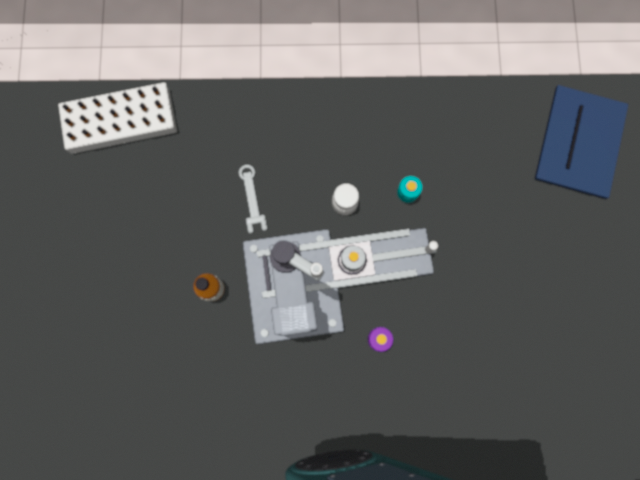

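The top view shows the press (crank hub at 285,255, crank handle at 316,268), the cartridge in the slide (353,257) and the slide post (433,246). The purple (381,339) and turquoise (411,187) pieces are look-alikes. The numbers agree: the post is 270 mm from the axis, and the press is turned about 7.9°. The crank reads about 131°.

{"method": "arm_command", "body": {
  "moves": [
    [0, 0, 0, 5.4, 60],
    [41, -29, 8, 0, 60],
    [41, -29, 8, 0, 60],
    [41, -29, 8, 0, 60],
    [41, -29, 8, 0, 60]
  ],
  "force": 40
}}

```text
time: 1.4
eef_pos: [0.2829, -0.4476, 0.2217]
tcp_rot: [[0.991, 0.136, 0.0], [0.136, -0.991, -0.0], [0.0, 0.0, -1.0]]
force: [0.4, -0.9, 0.1]
opening: 0.0603
grasp_force: 0.0
```

{"method": "arm_command", "body": {
  "moves": [
    [41, -29, 8, 0, 60],
    [41, -29, 8, 0, 60],
    [41, -29, 8, 0, 60],
    [41, -29, 8, 0, 60],
    [41, -29, 8, 0, 60]
  ]
}}

```text
time: 1.9
eef_pos: [0.4634, -0.2786, 0.1825]
tcp_rot: [[0.991, 0.137, 0.001], [0.137, -0.991, -0.0], [0.0, 0.001, -1.0]]
force: [0.6, -0.9, 1.0]
opening: 0.0598
grasp_force: 0.0
```

{"method": "arm_command", "body": {
  "moves": [
    [41, -29, 8, 0, 60],
    [41, -29, 8, 0, 60],
    [41, -29, 8, 0, 60],
    [0, 0, 0, 0, 60]
  ]
}}

```text
time: 2.3
eef_pos: [0.5739, -0.1744, 0.1581]
tcp_rot: [[0.99, 0.142, 0.002], [0.142, -0.99, 0.002], [0.002, -0.001, -1.0]]
force: [-0.6, -0.6, 0.1]
opening: 0.0596
grasp_force: 0.0
```

```bash
python3 - <<'E'
from h import *
for n in ('wrist','top'):
    p=snap(n,n+'1'); print(n)
    look(p,['slide_grip','cartridge','crank_grip','ram'])
s=manip.get_state(); print(s['time'],s['eef_pos'],s['tcp_rot'],s['force'],s['opening'],s['joint_pos'])
E
```

```text
wrist
slide_grip [([575, -169, 56], 0.77)]
cartridge [([696, -140, -1], 0.85), ([555, -21, 32], 0.66)]
crank_grip []
ram []
top
slide_grip [([575, -167, 56], 0.74)]
cartridge [([556, -23, 28], 0.86), ([697, -140, -1], 0.85), ([406, -68, 0], 0.84)]
crank_grip [([509, 48, 270], 0.45)]
ram [([543, 101, 95], 0.84)]
2.8 [ 0.5696032  -0.17955084  0.15918656] [[ 9.90769673e-01  1.35555885e-01  2.40587747e-04]
 [ 1.35555900e-01 -9.90769699e-01 -4.72996607e-05]
 [ 2.31955302e-04  7.94761578e-05 -9.99999970e-01]] [-0.25591181 -0.41144395  0.44354296] 0.05991023799995297 [-4.21017353e-01  4.51403906e-01  1.61988006e+00  6.28754181e-05
  1.07006978e+00  1.01377428e+00]
```

View pics/wrist1.png

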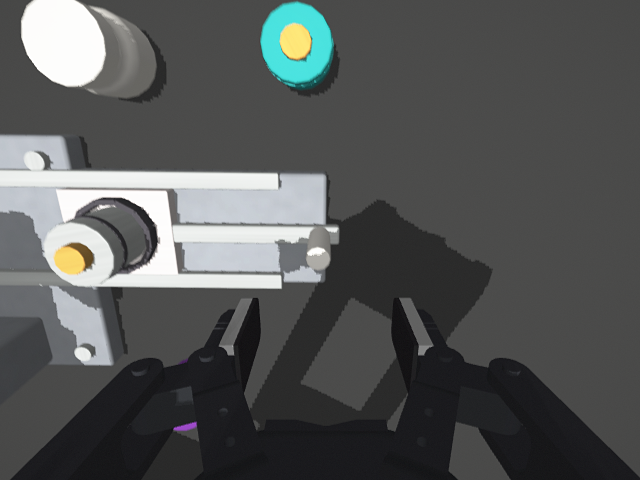

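The wrist view shows the post (318,248) on its rod and the fingers clear of it. The post is about 7.5 mm along tool x and -10.6 mm along tool y from the TCP.

{"method": "arm_command", "body": {
  "moves": [
    [7.5, -10.6, 20, 0, 60],
    [0, 0, 30, 0, 60],
    [0, 0, 30, 0, 60],
    [0, 0, 18, 0, 60],
    [0, 0, 0, 0, 60]
  ]
}}

```text
time: 3.3
eef_pos: [0.5738, -0.1667, 0.0585]
tcp_rot: [[0.991, 0.136, -0.005], [0.136, -0.991, 0.002], [-0.004, -0.003, -1.0]]
force: [-1.0, 0.4, -0.5]
opening: 0.0599
grasp_force: 0.0
```

{"method": "arm_command", "body": {
  "moves": [
    [0, 0, 0, 0, 10],
    [0, 0, 0, 0, 10],
    [0, 0, 0, 0, 10],
    [0, 0, 0, 0, 10],
    [0, 0, 0, 0, 10]
  ],
  "force": 40
}}

```text
time: 3.8
eef_pos: [0.5771, -0.1678, 0.0625]
tcp_rot: [[0.991, 0.137, 0.003], [0.137, -0.991, -0.001], [0.002, 0.002, -1.0]]
force: [-0.9, -0.8, 6.2]
opening: 0.0148
grasp_force: 39.0
```

{"method": "arm_command", "body": {
  "moves": [
    [0, -3, 0, 0, 10],
    [0, -6, 0, 0, 10],
    [0, -9, 0, 0, 10],
    [0, -9, 0, 0, 10],
    [0, -9, 0, 0, 10]
  ]
}}

```text
time: 4.3
eef_pos: [0.5725, -0.1325, 0.0624]
tcp_rot: [[0.991, 0.137, 0.003], [0.137, -0.991, -0.002], [0.003, 0.003, -1.0]]
force: [-0.5, -3.9, 5.6]
opening: 0.015
grasp_force: 39.1
```

{"method": "arm_command", "body": {
  "moves": [
    [0, -9, 0, 0, 10],
    [0, -9, 0, 0, 10],
    [0, -9, 0, 0, 10],
    [0, -9, 0, 0, 10],
    [0, -9, 0, 0, 10]
  ]
}}

```text
time: 4.8
eef_pos: [0.5666, -0.0877, 0.0624]
tcp_rot: [[0.991, 0.137, 0.004], [0.137, -0.991, -0.002], [0.003, 0.002, -1.0]]
force: [1.0, -4.1, 5.3]
opening: 0.015
grasp_force: 39.1
```

{"method": "arm_command", "body": {
  "moves": [
    [0, -9, 0, 0, 10],
    [0, -7, 0, 0, 10],
    [0, -5, 0, 0, 10],
    [0, -4, 0, 0, 10],
    [0, -3, 0, 0, 10]
  ]
}}

```text
time: 5.3
eef_pos: [0.5629, -0.0598, 0.0624]
tcp_rot: [[0.99, 0.138, 0.004], [0.138, -0.99, -0.002], [0.004, 0.002, -1.0]]
force: [-0.1, -3.4, 3.9]
opening: 0.0152
grasp_force: 39.2
```

{"method": "arm_command", "body": {
  "moves": [
    [0, -2, 0, 0, 10],
    [0, -2, 0, 0, 10],
    [0, -2, 0, 0, 10],
    [0, -2, 0, 0, 10],
    [0, -2, 0, 0, 10]
  ]
}}

```text
time: 5.8
eef_pos: [0.5617, -0.0501, 0.0624]
tcp_rot: [[0.991, 0.137, 0.004], [0.137, -0.991, -0.002], [0.004, 0.002, -1.0]]
force: [1.1, -3.0, 5.9]
opening: 0.0146
grasp_force: 39.2
```

{"method": "arm_command", "body": {
  "moves": [
    [0, -1, 0, 0, 10],
    [0, -1, 0, 0, 10],
    [0, 0, 0, 0, 10]
  ]
}}

```text
time: 6.1
eef_pos: [0.5616, -0.0493, 0.0624]
tcp_rot: [[0.99, 0.138, 0.004], [0.138, -0.99, -0.003], [0.004, 0.004, -1.0]]
force: [0.4, -8.3, 4.3]
opening: 0.015
grasp_force: 39.3
```

{"method": "arm_command", "body": {
  "moves": [
    [0, -2, 0, 0, 10],
    [0, -1, 0, 0, 10],
    [0, 0, 0, 0, 10]
  ]
}}

```text
time: 6.4
eef_pos: [0.5616, -0.0492, 0.0625]
tcp_rot: [[0.99, 0.139, 0.005], [0.139, -0.99, -0.008], [0.004, 0.008, -1.0]]
force: [1.0, -23.2, 3.4]
opening: 0.0146
grasp_force: 40.0
```

The slide is home: 23 N with no motion, after 120 mm of travel. Now I'll relax the push, open and lift.

{"method": "arm_command", "body": {
  "moves": [
    [0, 2, 0, 0, 10],
    [0, 1.5, 0, 0, 10],
    [0, 0, 0, 0, 50],
    [0, 0, 0, 0, 50],
    [0, 0, 0, 0, 50]
  ]
}}

```text
time: 6.9
eef_pos: [0.5592, -0.0474, 0.0609]
tcp_rot: [[0.991, 0.137, -0.001], [0.137, -0.991, 0.0], [-0.0, -0.0, -1.0]]
force: [0.9, -0.2, -0.6]
opening: 0.0503
grasp_force: 0.0
```

{"method": "arm_command", "body": {
  "moves": [
    [0, 0, -10, 0, 50],
    [0, 5, -40, 0, 50],
    [0, 10, -50, 0, 50],
    [0, 10, -50, 0, 50],
    [0, 0, -50, 0, 50]
  ]
}}

```text
time: 7.4
eef_pos: [0.5626, -0.0728, 0.2615]
tcp_rot: [[0.991, 0.137, 0.0], [0.137, -0.991, -0.0], [0.0, 0.0, -1.0]]
force: [0.7, -1.2, -0.1]
opening: 0.0498
grasp_force: 0.0
```

{"method": "arm_command", "body": {
  "moves": [
    [0, 0, -50, 0, 50],
    [0, 0, -30, 0, 50],
    [0, 0, 0, 0, 50]
  ]
}}

```text
time: 7.7
eef_pos: [0.5653, -0.0725, 0.3454]
tcp_rot: [[0.99, 0.137, 0.01], [0.137, -0.99, -0.002], [0.01, 0.004, -1.0]]
force: [0.3, -0.4, -0.5]
opening: 0.0501
grasp_force: 0.0
```

```bash
python3 - <<'E'
from h import *
for n in ('wrist','top','side'):
    p=snap(n,n+'2'); print(n)
    look(p,['slide_grip','cartridge','crank_grip','ram','press'])
s=manip.get_state(); print(s['time'],s['eef_pos'],s['tcp_rot'],s['force'],s['opening'],s['joint_pos'])
E
```

```text
wrist
slide_grip [([559, -51, 56], 0.8)]
cartridge [([540, 96, 33], 0.92), ([410, -66, 3], 0.79), ([697, -136, 0], 0.59)]
crank_grip [([507, 46, 263], 0.88)]
ram [([538, 106, 94], 0.97)]
press [([539, 99, 0], 0.81)]
top
slide_grip [([559, -48, 58], 0.92)]
cartridge [([409, -66, 0], 0.51)]
crank_grip [([509, 50, 268], 0.69)]
ram [([540, 99, 91], 0.78)]
press [([540, 97, -2], 0.83)]
side
slide_grip [([558, -51, 56], 0.68)]
cartridge [([545, 98, 32], 0.79), ([406, -70, 2], 0.62), ([542, 102, 96], 0.62)]
crank_grip [([507, 51, 264], 0.74)]
ram [([542, 103, 99], 0.8), ([679, -5, -5], 0.47), ([506, 256, 1], 0.28)]
press [([538, 98, -1], 0.71), ([682, -6, -2], 0.59)]
8.6 [ 0.56293071 -0.07215311  0.33900176] [[ 9.90552941e-01  1.37130848e-01  2.77672477e-05]
 [ 1.37130844e-01 -9.90552936e-01  1.10737857e-04]
 [ 4.26905049e-05 -1.05883963e-04 -9.99999993e-01]] [-0.42280584 -0.14694179 -0.80500699] 0.05009201809129618 [-2.49252266e-01  2.45916726e-01  1.45982061e+00  1.15212710e-04
  1.43585573e+00  1.18396425e+00]
```

View pics/wrist2.png

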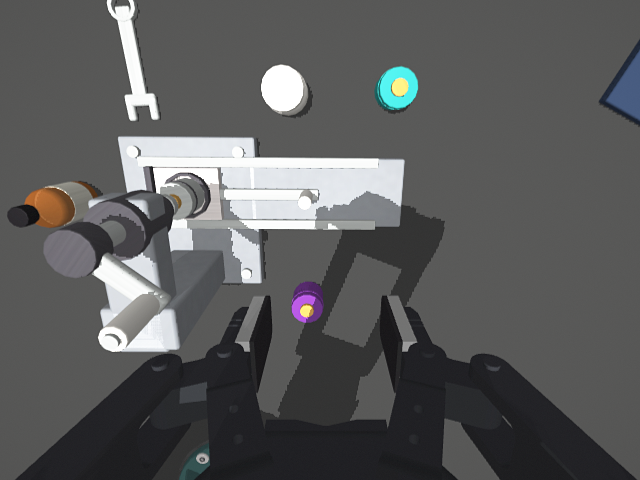

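The slide is home and the cartridge is under the screw. In the wrist view the handle is at (120,335) and the knob at (80,248). The handle is at (507.5, 49, 266), which gives r = 59 mm and an angle of 131°, both consistent. Next I'll move over it and grasp.

{"method": "arm_command", "body": {
  "moves": [
    [-13, -43, 0, 0, 40],
    [-13, -43, 0, 0, 40],
    [-12.3, -41.6, 0, 0, 40],
    [0, 0, 10, 0, 40],
    [0, 0, 0, 0, 40]
  ]
}}

```text
time: 9.1
eef_pos: [0.5066, 0.0496, 0.3282]
tcp_rot: [[0.99, 0.139, -0.001], [0.139, -0.99, -0.0], [-0.001, 0.0, -1.0]]
force: [0.3, -0.5, -0.2]
opening: 0.04
grasp_force: 0.0
```

```bash
python3 - <<'E'
from h import *
for n in ('wrist','side'):
    p=snap(n,n+'3'); print(n)
    look(p,['crank_grip'])
s=manip.get_state(); print(s['time'],s['eef_pos'],s['force'],s['opening'])
E
```

```text
wrist
crank_grip [([509, 47, 265], 0.92)]
side
crank_grip [([507, 51, 266], 0.76)]
9.3 [0.50828346 0.0479723  0.32917407] [ 0.37750931 -1.49901816  0.23525895] 0.03959255137018217
```

View pics/wrist3.png

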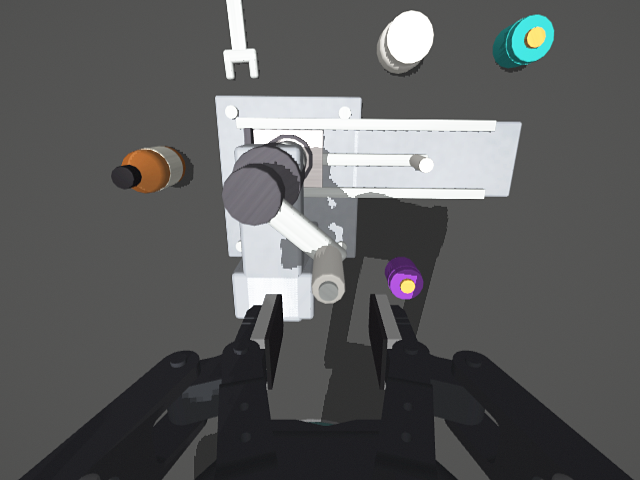

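The handle (329,288) is between the jaws and lined up, so I'll descend and close.

{"method": "arm_command", "body": {
  "moves": [
    [0, 0, 25, 0, 40],
    [0, 0, 23, 0, 40],
    [0, 0, 10, 0, 40],
    [0, 0, 0, 0, 40],
    [0, 0, 0, 0, 12]
  ],
  "force": 40
}}

```text
time: 9.8
eef_pos: [0.5082, 0.0485, 0.2716]
tcp_rot: [[0.991, 0.136, 0.001], [0.136, -0.991, 0.0], [0.001, 0.0, -1.0]]
force: [-0.3, -0.4, -0.3]
opening: 0.0266
grasp_force: 0.0
```

{"method": "arm_command", "body": {
  "moves": [
    [0, 0, 0, 0, 12],
    [0, 0, 0, 0, 12],
    [0, 0, 0, 0, 12],
    [0, 0, 0, 0, 12]
  ]
}}

```text
time: 10.2
eef_pos: [0.5084, 0.0489, 0.272]
tcp_rot: [[0.991, 0.137, 0.002], [0.137, -0.991, -0.0], [0.002, 0.001, -1.0]]
force: [0.9, -0.5, 5.2]
opening: 0.017
grasp_force: 39.2
```

```bash
python3 - <<'E'
from h import *
s=manip.get_state(); print(s['time'],s['eef_pos'],s['force'],s['opening'])
C=np.array([540,98.5]);d=s['eef_pos'][:2]*1000-C
th=np.arctan2(.137,.9905)
px=d[0]*np.cos(th)+d[1]*np.sin(th);py=-d[0]*np.sin(th)+d[1]*np.cos(th)
a0=-np.degrees(np.arctan2(py,px));print('r',np.hypot(px,py),'ang',a0)
# tool x=press x, tool y=-press y ; press pos=(60cos a,-60 sin a) -> tool (60cos a,60 sin a)
a0=130.8
for st,n in ((10,12),(5,36)):
    for k in range(n):
        a=np.radians([a0+st*k,a0+st*(k+1)])
        print(round(a0+st*(k+1),1),np.round(60*np.diff(np.cos(a)),1)[0],np.round(60*np.diff(np.sin(a)),1)[0],end=' | ')
    print(); a0+=0
E
```

```text
10.2 [0.50837852 0.04885347 0.27204729] [ 0.87550998 -0.51184982  5.18875087] 0.017022123687846186
r 58.861668765825 ang 130.36922422603558
140.8 -7.3 -7.5 | 150.8 -5.9 -8.7 | 160.8 -4.3 -9.5 | 170.8 -2.6 -10.1 | 180.8 -0.8 -10.4 | 190.8 1.1 -10.4 | 200.8 2.8 -10.1 | 210.8 4.6 -9.4 | 220.8 6.1 -8.5 | 230.8 7.5 -7.3 | 240.8 8.7 -5.9 | 250.8 9.5 -4.3 | 
135.8 -3.8 -3.6 | 140.8 -3.5 -3.9 | 145.8 -3.1 -4.2 | 150.8 -2.8 -4.5 | 155.8 -2.4 -4.7 | 160.8 -1.9 -4.9 | 165.8 -1.5 -5.0 | 170.8 -1.1 -5.1 | 175.8 -0.6 -5.2 | 180.8 -0.2 -5.2 | 185.8 0.3 -5.2 | 190.8 0.8 -5.2 | 195.8 1.2 -5.1 | 200.8 1.6 -5.0 | 205.8 2.1 -4.8 | 210.8 2.5 -4.6 | 215.8 2.9 -4.4 | 220.8 3.2 -4.1 | 225.8 3.6 -3.8 | 230.8 3.9 -3.5 | 235.8 4.2 -3.1 | 240.8 4.5 -2.8 | 245.8 4.7 -2.4 | 250.8 4.9 -1.9 | 255.8 5.0 -1.5 | 260.8 5.1 -1.1 | 265.8 5.2 -0.6 | 270.8 5.2 -0.2 | 275.8 5.2 0.3 | 280.8 5.2 0.8 | 285.8 5.1 1.2 | 290.8 5.0 1.6 | 295.8 4.8 2.1 | 300.8 4.6 2.5 | 305.8 4.4 2.9 | 310.8 4.1 3.2 |
```

{"method": "arm_command", "body": {
  "moves": [
    [-3.8, -3.6, 0.2, 0, 12],
    [-3.5, -3.9, 0.2, 0, 12],
    [-3.1, -4.2, 0.2, 0, 12],
    [-2.8, -4.5, 0.3, 0, 12],
    [-2.4, -4.7, 0.2, 0, 12]
  ]
}}

```text
time: 10.7
eef_pos: [0.4907, 0.0666, 0.271]
tcp_rot: [[0.991, 0.137, 0.004], [0.137, -0.991, -0.002], [0.004, 0.003, -1.0]]
force: [3.2, -4.9, 3.5]
opening: 0.0169
grasp_force: 39.4
```

{"method": "arm_command", "body": {
  "moves": [
    [-1.9, -4.9, 0.2, 0, 12],
    [-1.5, -5.0, 0.2, 0, 12],
    [-1.1, -5.1, 0.2, 0, 12],
    [-0.6, -5.2, 0.2, 0, 12],
    [-0.2, -5.2, 0.3, 0, 12]
  ]
}}

```text
time: 11.2
eef_pos: [0.4816, 0.091, 0.2698]
tcp_rot: [[0.991, 0.137, 0.003], [0.137, -0.991, -0.002], [0.003, 0.003, -1.0]]
force: [1.3, -5.3, 6.4]
opening: 0.0171
grasp_force: 39.4
```

```bash
cat >> h.py <<'E'
def crank(C=(540,98.5)):
    s=manip.get_state(); R=s['tcp_rot']; th=np.arctan2(.137,.9905)
    M=np.array([[np.cos(th),np.sin(th)],[np.sin(th),-np.cos(th)]])
    d=M@(s['eef_pos'][:2]*1000-C); f=M@s['force'][:2]; a=np.arctan2(d[1],d[0]); u=d/np.hypot(*d); t=np.array([-u[1],u[0]])
    print('t',s['time'],'ang %.1f r %.1f z %.1f | Ftan %.1f Frad %.1f Fz %.1f'%(np.degrees(a)%360,np.hypot(*d),s['eef_pos'][2]*1e3,-f@t,f@u,s['force'][2]),'open',s['opening'],'tq',np.round(s['torque'],2))
E
python3 -c "
from h import *
crank()"
```

```text
t 11.2 ang 180.6 r 58.9 z 269.8 | Ftan 5.4 Frad -0.6 Fz 6.4 open 0.017143362403052594 tq [-0.89 -0.3  -0.02]
```

{"method": "arm_command", "body": {
  "moves": [
    [0.3, -5.2, 0.2, 0, 12],
    [0.8, -5.2, 0.2, 0, 12],
    [1.2, -5.1, 0.2, 0, 12]
  ]
}}

```text
time: 11.5
eef_pos: [0.4815, 0.1066, 0.2692]
tcp_rot: [[0.991, 0.137, 0.002], [0.137, -0.991, -0.002], [0.002, 0.003, -1.0]]
force: [1.3, -5.5, 5.9]
opening: 0.017
grasp_force: 39.5
```

{"method": "arm_command", "body": {
  "moves": [
    [1.6, -5.0, 0.3, 0, 12],
    [2.1, -4.8, 0.2, 0, 12]
  ]
}}

```text
time: 11.7
eef_pos: [0.4837, 0.1169, 0.2687]
tcp_rot: [[0.991, 0.137, 0.002], [0.137, -0.991, -0.003], [0.002, 0.003, -1.0]]
force: [-0.3, -6.2, 6.8]
opening: 0.0172
grasp_force: 39.7
```

{"method": "arm_command", "body": {
  "moves": [
    [2.5, -4.6, 0.2, 0, 12],
    [2.9, -4.4, 0.2, 0, 12]
  ]
}}

```text
time: 11.9
eef_pos: [0.4876, 0.1265, 0.2683]
tcp_rot: [[0.991, 0.137, 0.002], [0.137, -0.991, -0.003], [0.001, 0.003, -1.0]]
force: [-0.1, -6.1, 7.2]
opening: 0.0169
grasp_force: 39.7
```

```bash
python3 -c "
from h import *
crank()"
```

```text
t 11.9 ang 216.0 r 59.4 z 268.3 | Ftan 5.5 Frad -2.8 Fz 7.2 open 0.016886897348030772 tq [-0.95 -0.04  0.01]
```

{"method": "arm_command", "body": {
  "moves": [
    [3.2, -4.1, 0.2, 0, 12],
    [3.6, -3.8, 0.2, 0, 12]
  ]
}}

```text
time: 12.1
eef_pos: [0.493, 0.1352, 0.2678]
tcp_rot: [[0.991, 0.137, 0.001], [0.137, -0.991, -0.003], [0.001, 0.003, -1.0]]
force: [-1.1, -6.0, 9.8]
opening: 0.0167
grasp_force: 39.8
```

{"method": "arm_command", "body": {
  "moves": [
    [3.9, -3.5, 0.3, 0, 12],
    [4.2, -3.1, 0.2, 0, 12]
  ]
}}

```text
time: 12.3
eef_pos: [0.4999, 0.1429, 0.2674]
tcp_rot: [[0.991, 0.137, 0.001], [0.137, -0.991, -0.002], [0.0, 0.003, -1.0]]
force: [-1.5, -6.4, 9.3]
opening: 0.0168
grasp_force: 39.9
```

```bash
python3 -c "
from h import *
crank()"
```

```text
t 12.3 ang 235.7 r 59.8 z 267.4 | Ftan 5.5 Frad -3.7 Fz 9.3 open 0.016779899571127684 tq [-1.03  0.34 -0.01]
```

{"method": "arm_command", "body": {
  "moves": [
    [4.7, -2.4, 0.1, 0, 12],
    [4.8, -2.2, 0.1, 0, 12]
  ]
}}

```text
time: 12.5
eef_pos: [0.5078, 0.1491, 0.2669]
tcp_rot: [[0.991, 0.137, -0.001], [0.137, -0.991, -0.002], [-0.001, 0.001, -1.0]]
force: [-4.4, -3.5, 9.2]
opening: 0.0173
grasp_force: 39.9
```

{"method": "arm_command", "body": {
  "moves": [
    [4.9, -1.8, 0.1, 0, 12],
    [5.0, -1.4, 0.2, 0, 12]
  ]
}}

```text
time: 12.7
eef_pos: [0.5168, 0.154, 0.2665]
tcp_rot: [[0.991, 0.137, -0.002], [0.137, -0.991, -0.001], [-0.002, 0.001, -1.0]]
force: [-4.5, -2.6, 9.7]
opening: 0.0172
grasp_force: 39.9
```

```bash
python3 -c "
from h import *
crank()"
```

```text
t 12.7 ang 255.2 r 60.2 z 266.5 | Ftan 5.2 Frad -0.7 Fz 9.7 open 0.017220704182707734 tq [-0.47  0.74  0.  ]
```

{"method": "arm_command", "body": {
  "moves": [
    [5.1, -1.1, 0.1, 0, 12],
    [5.2, -0.5, 0.2, 0, 12]
  ]
}}

```text
time: 12.9
eef_pos: [0.5265, 0.1573, 0.2661]
tcp_rot: [[0.991, 0.137, -0.003], [0.137, -0.991, -0.0], [-0.003, -0.0, -1.0]]
force: [-4.4, -1.1, 9.3]
opening: 0.0172
grasp_force: 39.8
```

{"method": "arm_command", "body": {
  "moves": [
    [5.2, -0.1, 0.2, 0, 12],
    [5.2, 0.4, 0.2, 0, 12]
  ]
}}

```text
time: 13.1
eef_pos: [0.5367, 0.1589, 0.2657]
tcp_rot: [[0.991, 0.137, -0.003], [0.137, -0.991, 0.001], [-0.003, -0.001, -1.0]]
force: [-6.1, 1.1, 7.7]
opening: 0.0171
grasp_force: 39.8
```

```bash
python3 -c "
from h import *
crank()"
```

```text
t 13.1 ang 274.8 r 60.5 z 265.7 | Ftan 6.0 Frad 1.5 Fz 7.7 open 0.017101084773664992 tq [ 0.06  0.82 -0.01]
```

{"method": "arm_command", "body": {
  "moves": [
    [5.2, 0.7, 0.2, 0, 12],
    [5.1, 1.1, 0.2, 0, 12]
  ]
}}

```text
time: 13.3
eef_pos: [0.5472, 0.1588, 0.2652]
tcp_rot: [[0.99, 0.137, -0.003], [0.138, -0.991, 0.001], [-0.003, -0.002, -1.0]]
force: [-5.8, 0.7, 6.8]
opening: 0.0168
grasp_force: 39.8
```

{"method": "arm_command", "body": {
  "moves": [
    [5.0, 1.5, 0.2, 0, 12],
    [4.8, 2.0, 0.2, 0, 12]
  ]
}}

```text
time: 13.5
eef_pos: [0.5574, 0.1569, 0.2648]
tcp_rot: [[0.991, 0.137, -0.003], [0.137, -0.991, 0.002], [-0.002, -0.002, -1.0]]
force: [-5.4, 3.2, 6.9]
opening: 0.017
grasp_force: 39.8
```

```bash
python3 -c "
from h import *
crank()"
```

```text
t 13.5 ang 294.5 r 61.0 z 264.8 | Ftan 6.1 Frad 1.5 Fz 6.9 open 0.01701374557333202 tq [0.23 0.77 0.02]
```

{"method": "arm_command", "body": {
  "moves": [
    [4.6, 2.4, 0.2, 0, 12],
    [4.4, 2.8, 0.2, 0, 12]
  ]
}}

```text
time: 13.7
eef_pos: [0.5672, 0.1532, 0.2644]
tcp_rot: [[0.99, 0.138, -0.002], [0.138, -0.99, 0.002], [-0.002, -0.002, -1.0]]
force: [-4.4, 3.2, 6.4]
opening: 0.017
grasp_force: 39.8
```

{"method": "arm_command", "body": {
  "moves": [
    [4.1, 3.2, 0.2, 0, 12],
    [3.8, 3.6, 0.2, 0, 12]
  ]
}}

```text
time: 13.9
eef_pos: [0.5761, 0.1478, 0.264]
tcp_rot: [[0.99, 0.138, -0.002], [0.138, -0.99, 0.003], [-0.002, -0.003, -1.0]]
force: [-3.1, 4.2, 6.3]
opening: 0.0168
grasp_force: 39.8
```

```bash
python3 -c "
from h import *
crank()"
```

```text
t 13.9 ang 314.1 r 61.2 z 264.0 | Ftan 5.0 Frad 1.5 Fz 6.3 open 0.01683391984522208 tq [ 0.66  0.57 -0.  ]
```

{"method": "arm_command", "body": {
  "moves": [
    [3.5, 3.9, 0.2, 0, 12],
    [3.1, 4.2, 0.2, 0, 12]
  ]
}}

```text
time: 14.1
eef_pos: [0.5841, 0.141, 0.2636]
tcp_rot: [[0.99, 0.138, -0.001], [0.138, -0.99, 0.003], [-0.001, -0.003, -1.0]]
force: [-2.7, 5.0, 5.3]
opening: 0.0169
grasp_force: 39.7
```

{"method": "arm_command", "body": {
  "moves": [
    [2.8, 4.5, 0.2, 0, 12],
    [2.4, 4.7, 0.2, 0, 12]
  ]
}}

```text
time: 14.3
eef_pos: [0.5906, 0.133, 0.2632]
tcp_rot: [[0.99, 0.138, -0.001], [0.138, -0.99, 0.004], [-0.001, -0.004, -1.0]]
force: [-3.5, 7.2, 5.2]
opening: 0.0169
grasp_force: 39.8
```

```bash
python3 -c "
from h import *
crank()"
```

```text
t 14.3 ang 333.6 r 61.3 z 263.2 | Ftan 8.0 Frad 1.2 Fz 5.2 open 0.016878596385237712 tq [ 1.12  0.41 -0.07]
```

{"method": "arm_command", "body": {
  "moves": [
    [1.9, 4.9, 0.2, 0, 12]
  ]
}}

```text
time: 14.4
eef_pos: [0.5932, 0.1289, 0.263]
tcp_rot: [[0.99, 0.138, -0.001], [0.138, -0.99, 0.005], [-0.0, -0.005, -1.0]]
force: [-2.1, 8.9, 5.5]
opening: 0.017
grasp_force: 39.9
```

```bash
python3 -c "
from h import *
crank()"
```

```text
t 14.4 ang 338.2 r 61.3 z 263.0 | Ftan 8.7 Frad 2.6 Fz 5.5 open 0.017045585998184325 tq [ 1.39  0.38 -0.05]
```

{"method": "arm_command", "body": {
  "moves": [
    [1.5, 5.0, 0.2, 0, 12]
  ]
}}

```text
time: 14.5
eef_pos: [0.5955, 0.1244, 0.2628]
tcp_rot: [[0.991, 0.138, -0.001], [0.138, -0.99, 0.005], [0.0, -0.005, -1.0]]
force: [-2.0, 10.9, 3.6]
opening: 0.0173
grasp_force: 39.8
```

```bash
python3 -c "
from h import *
crank()"
```

```text
t 14.5 ang 342.9 r 61.2 z 262.8 | Ftan 10.8 Frad 2.8 Fz 3.6 open 0.017252347357850997 tq [1.34 0.33 0.01]
```

{"method": "arm_command", "body": {
  "moves": [
    [1.1, 5.1, 0.2, 0, 12],
    [0.6, 5.2, 0.2, 0, 12]
  ]
}}

```text
time: 14.7
eef_pos: [0.5991, 0.1146, 0.2624]
tcp_rot: [[0.99, 0.138, 0.0], [0.138, -0.99, 0.006], [0.001, -0.006, -1.0]]
force: [-0.4, 9.1, 3.2]
opening: 0.0168
grasp_force: 39.8
```

```bash
python3 -c "
from h import *
crank()"
```

```text
t 14.7 ang 352.6 r 61.2 z 262.4 | Ftan 8.9 Frad 2.0 Fz 3.2 open 0.016847379459855188 tq [ 1.55  0.03 -0.01]
```

The drag rose from about 5.6 N to 9–10 N between roughly 325° and 341°, so contact is at about 328° ± 4 (piston near 8.4 mm, within its range). The target is about 419° measured.

{"method": "arm_command", "body": {
  "moves": [
    [0.2, 5.2, 0.2, 0, 12],
    [-0.3, 5.2, 0.2, 0, 12],
    [-0.8, 5.2, 0.2, 0, 12],
    [-1.2, 5.1, 0.2, 0, 12],
    [-1.6, 5.0, 0.2, 0, 12]
  ]
}}

```text
time: 15.2
eef_pos: [0.6002, 0.0885, 0.2614]
tcp_rot: [[0.99, 0.138, 0.003], [0.138, -0.99, 0.006], [0.004, -0.005, -1.0]]
force: [3.4, 9.3, -0.8]
opening: 0.0175
grasp_force: 39.5
```

```bash
python3 -c "
from h import *
crank()"
```

```text
t 15.2 ang 17.3 r 61.0 z 261.4 | Ftan 9.7 Frad 1.8 Fz -0.8 open 0.017526008046457483 tq [ 1.45 -0.56  0.03]
```

{"method": "arm_command", "body": {
  "moves": [
    [-2.1, 4.8, 0.2, 0, 12],
    [-2.5, 4.6, 0.2, 0, 12],
    [-2.9, 4.4, 0.2, 0, 12],
    [-3.2, 4.1, 0.2, 0, 12],
    [-3.6, 3.8, 0.2, 0, 12]
  ]
}}

```text
time: 15.7
eef_pos: [0.5901, 0.0645, 0.2604]
tcp_rot: [[0.991, 0.137, 0.005], [0.137, -0.991, 0.005], [0.006, -0.004, -1.0]]
force: [7.2, 8.1, -4.2]
opening: 0.0166
grasp_force: 39.2
```

```bash
python3 -c "
from h import *
crank()
P=np.array([[490.7,66.6],[481.6,91],[483.7,116.9],[499.9,142.9],[516.8,154],[536.7,158.9],[557.4,156.9],[576.1,147.8],[590.6,133],[595.5,124.4],[599.1,114.6],manip.get_state()['eef_pos'][:2]*1000])
x=np.linalg.lstsq(np.c_[2*P,np.ones(len(P))],(P**2).sum(1),rcond=None)[0]
print(x[:2],np.sqrt(x[2]+x[0]**2+x[1]**2))
crank(x[:2])
for p in P: print(np.round(np.degrees(np.arctan2(*(np.array([[.137,-.9905],[.9905,.137]])@(p-x[:2])))),1),end=' ')
"
```

```text
t 15.7 ang 42.0 r 60.5 z 260.4 | Ftan 10.8 Frad 1.4 Fz -4.2 open 0.016638097887376076 tq [ 1.19 -1.12 -0.02]
[541.06321198  99.13002554] 60.011655052056405
t 15.7 ang 43.1 r 60.0 z 260.4 | Ftan 10.8 Frad 1.2 Fz -4.2 open 0.016638097887376076 tq [ 1.19 -1.12 -0.02]
155.0 -179.9 -154.9 -125.4 -106.0 -86.3 -66.3 -46.4 -26.5 -17.0 -7.1 43.1
```

{"method": "arm_command", "body": {
  "moves": [
    [-3.9, 3.5, 0.0, 0, 12],
    [-4.2, 3.1, 0.1, 0, 12],
    [-4.5, 2.8, 0.1, 0, 12],
    [0, 0, 0, 0, 12],
    [0, 0, 0, 0, 12]
  ]
}}

```text
time: 16.2
eef_pos: [0.5786, 0.0524, 0.2597]
tcp_rot: [[0.991, 0.137, 0.004], [0.137, -0.991, 0.002], [0.005, -0.002, -1.0]]
force: [6.5, 4.3, -5.2]
opening: 0.0171
grasp_force: 39.2
```

```bash
python3 -c "
from h import *
crank((541.06,99.13))"
```

```text
t 16.2 ang 59.1 r 60.0 z 259.7 | Ftan 7.7 Frad 0.7 Fz -5.2 open 0.017061546575214588 tq [ 0.56 -1.16 -0.02]
```

{"method": "arm_command", "body": {
  "moves": [
    [0.9, -0.5, 0.2, 0, 12],
    [0, 0, 0, 0, 34],
    [0, 0, 0, 0, 34],
    [0, 0, 0, 0, 34]
  ]
}}

```text
time: 16.6
eef_pos: [0.5769, 0.0517, 0.2594]
tcp_rot: [[0.991, 0.137, -0.001], [0.137, -0.991, 0.0], [-0.001, -0.0, -1.0]]
force: [-0.0, 0.2, 0.1]
opening: 0.0339
grasp_force: 0.0
```

{"method": "arm_command", "body": {
  "moves": [
    [0, 0, -10, 0, 34],
    [0, 0, -35, 0, 34],
    [0, 0, -50, 0, 34],
    [0, 40, -10, 0, 34],
    [0, 40, 0, 0, 34]
  ]
}}

```text
time: 17.1
eef_pos: [0.59, -0.0278, 0.3692]
tcp_rot: [[0.99, 0.14, 0.007], [0.14, -0.99, -0.001], [0.007, 0.002, -1.0]]
force: [0.9, 0.4, -0.0]
opening: 0.0342
grasp_force: 0.0
```

{"method": "arm_command", "body": {
  "moves": [
    [0, 40, 0, 0, 34],
    [0, 40, 0, 0, 34],
    [0, 0, 0, 0, 34]
  ]
}}

```text
time: 17.4
eef_pos: [0.5999, -0.1116, 0.3652]
tcp_rot: [[0.991, 0.133, 0.001], [0.133, -0.991, -0.003], [0.0, 0.003, -1.0]]
force: [0.2, -0.0, -0.3]
opening: 0.034
grasp_force: 0.0
```

```bash
python3 - <<'E'
from h import *
C=np.array([541.06,99.13]);M=np.array([[.9905,.137],[.137,-.9905]])
for n in ('wrist','top','side'):
    p=snap(n,n+'9'); print(n)
    look(p,['slide_grip','cartridge','crank_grip','ram','reagent','jar','wrench'])
    for d in manip.spot_point(p,'crank_grip')[:1]:
        v=M@(np.array(d['location'])[:2]*1000-C); print('crank deg',np.degrees(np.arctan2(v[1],v[0])))
s=manip.get_state(); print(s['time'],s['eef_pos'],s['force'])
E
```

```text
wrist
slide_grip [([562, -47, 55], 0.71), ([541, 99, 2], 0.49)]
cartridge [([696, -137, 1], 0.93), ([541, 96, 34], 0.81), ([410, -70, 0], 0.68)]
crank_grip [([577, 54, 251], 0.62), ([541, 105, 82], 0.29)]
ram [([539, 104, 81], 0.8)]
reagent [([509, 251, -2], 0.6), ([687, 175, -1], 0.35)]
jar [([679, -9, 4], 0.95)]
wrench [([686, 177, -1], 0.85), ([536, 95, 37], 0.38)]
crank deg 59.58835303921757
top
slide_grip [([559, -50, 59], 0.75), ([578, 52, 253], 0.66)]
cartridge []
crank_grip [([577, 52, 255], 0.47)]
ram [([542, 100, 80], 0.77), ([558, -50, 56], 0.51)]
reagent [([507, 253, 0], 0.83)]
jar [([683, -8, -2], 0.88)]
wrench [([692, 179, 2], 0.88)]
crank deg 60.55056210305194
side
slide_grip [([560, -50, 54], 0.56)]
cartridge [([544, 100, 29], 0.98), ([407, -69, 3], 0.94), ([699, -137, -1], 0.77)]
crank_grip [([578, 54, 251], 0.7)]
ram [([540, 100, 85], 0.7)]
reagent [([507, 257, 1], 0.8), ([560, -50, 57], 0.42)]
jar [([680, -8, -2], 0.56)]
wrench [([690, 178, 2], 0.94)]
crank deg 58.23434989430761
18.75 [ 0.59941295 -0.10682525  0.36459093] [0.46092494 0.82634936 0.16336272]
```

View pics/side9.png

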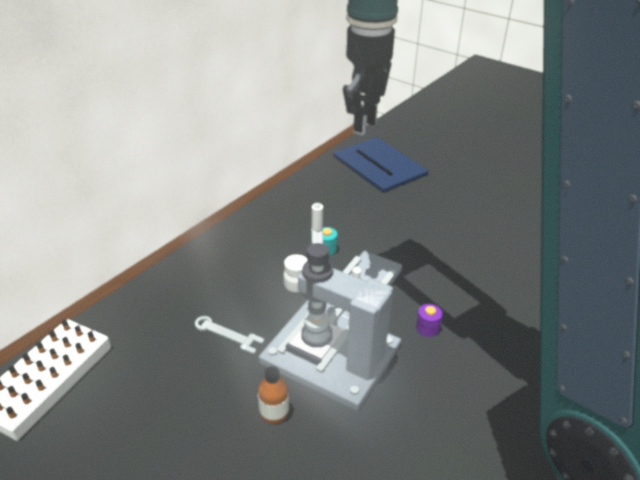

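The side view shows the foot (317,315) on the cartridge, the slide home, the bottle, jar and wrench where they were, and the arm clear. The crank is at about 419°, so I'm handing in.

```bash
python3 -c "
from bench import manip
print(manip.close_job())"
```

```text
the job is handed in; nothing more can be done
None
```

I handed the job in at about 19 s. The slide is fully home, and the crank is wound to about 419°, roughly 90° past contact; I felt contact at about 328° ± 4 from the rise in drag. The handle is released, the arm is clear, and the bottle, jar and wrench are where they were.

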